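# Spread the stoppers and hold the feeder's dead-man plunger

### The arm

A 7-joint arm with a two-finger parallel gripper is mounted at the origin on the work surface. World frame = base frame: x ahead of the robot, y to its left, z up, the work surface at z = 0. Lengths are in m, angles in rad, forces in N, time in s.
With the tool pointing down it reaches from about 0.4 to 0.875 m from the base axis. Payload 19.3 kg.
Tool frame: the origin (TCP) lies midway between the tips of the shut fingers; the grasp point (between the pads) lies 19 mm behind it; z points along the fingers, y is the line along which they close (so a half turn about z gives the same grasp; the last joint's range is limited). The gripper opens to 85 mm and grips with 20 to 120 N. Pads are 22 mm wide; open, the fingers measure 114 mm over their backs; the gripper's body (76 mm by 85 mm) begins 54 mm behind the grasp point. The pads swing forward as they close: fully open they stand 13 mm farther back than shut.
Start: joints at [1.228, 0.521, -0.036, 1.599, 0.021, 1.021, -0.113], TCP at [0.168, -0.602, 0.231] pointing down, gripper open.
Joint ranges: [-2.91, 2.91], [-0.3, 2.13], [-1.5, 1.42], [0.17, 2.43], [-1.26, 4.41], [0.16, 1.93], [-2.52, 2.52]. Speed limits (rad/s): [1.89, 1.89, 2.39, 2.39, 3.01, 3.01, 3.01].

### API

Orientations are given as [roll, pitch, yaw] about the fixed x, y, z axes, in that order (R = Rz(yaw) Ry(pitch) Rx(roll)).
In Python, from workcell import telemetry, grab_frame, calibration, bot, outline_of, landmark_of gives the robot as it stands. The module is installed in compiled form; this text tells all that it offers.
- The arm moves only by the shell command python3 -m inch 'ROWS' [FORCE]. ROWS is JSON, a list of rows, each a list of 7 numbers: the shift along the tool's x, y, z in m, then the turn, a rotation vector about the tool's x, y, z in rad, then the closure, from 0 (fully open) to 1 (shut). A call has 1 to 5 rows; each row shifts and turns the commanded pose from where the row before left it, along the tool's axes as they then stand; what a row does not reach is not made up. A row lasts 1/10 s, in which the tool goes at most 50 mm and 8.59 degrees, less where a joint would pass 70% of its speed; a pose out of reach is approached as far as the arm can. A call is refused whole if a number of a shift passes 0.05 or a number of a turn 0.15, either way. A call with a gripper value outside its range is refused whole. The fingers move at their own pace and stop on an object; FORCE is the grip in N (left out, the last holds). Time passes only in rows, so rows that do not move let the fingers close. It gives the time, the measured TCP pose, the force, the opening and the grip force at its end, in the units of the state.
- telemetry.observe(): the state, without advancing time (a new reading comes with each control period).
- grab_frame(name): name is "scene" or "top"; returns the picture (400x640x3 uint8, red, green, blue); there is no depth.
- calibration(name): a dict with "fovy" (degrees; the focal length in pixels is half the picture's height over the tangent of half this angle, whatever the lens; pixels are square), "cx", "cy" (the principal point, pixels), "dist" ([k1, k2, p1, p2, k3] as OpenCV has them; the pictures are not rectified), "pose" (4x4, takes a point from camera to world coordinates). Camera axes: x right, y down, z forward; pixel columns grow to the right and rows downward; lengths in m; the calibration is good to about 2 mm. A picture is of the moment at which its call begins. calibration takes no time and is no camera call.
- bot.job_done(): hands the job in; it is judged then, once.
Trained networks look in the newest picture that a camera, given by its name, has taken for a name from the list of things; names that differ only in an ending like _2 or _b are one class to them, and where a whole thing is asked for, a point or a joint stands for the part that bears it (a point fixed in the world has none). Each returns a list of dicts, best first, with "score" (0 to 1); they miss things now and then, are a little off and sometimes report something else, mostly with a low value. They report only what shows in the picture. A call takes as long as a camera call. They do not tell look-alikes from the thing itself.
- outline_of(label, camera): "region" (400x640 bool, what is visible of it) and "rect" ([left, top, right, bottom] in pixels, round what is visible of it).
- landmark_of(label, camera): "xy" ([column, row] in pixels: a listed point, or the origin of a listed thing).
The state is a dict: "clock": time; "qpos": joint angles; "qd": joint speeds; "joint_efforts": joint torques, N m; "position": TCP position; "tool_rot": TCP orientation; "force": force on the tool from outside, world axes, zero at the start; "moment": the same for the moment, N m; "grip_width": finger opening in m; "finger_force": force on a finger pad.
Only numpy, scipy, OpenCV 4.12 (cv2) and the standard library are available. Lean on these libraries where they do the work, as an engineer would, in place of code of your own. Each camera call takes 0.05 s, during which the arm holds its last target. There are 200 camera calls.

### The job

Spread the heap of cork stoppers into an even single layer on the floor of the feed tray, none on another and with a clear gap of at least a finger's width (15 mm) between any two. Only then press the round dead-man plunger straight down until its top is flush with the tops of its two guard cheeks, never pushing it right down, since that trips the emergency stop, and finish still holding it there with the gripper's fingers: do not let go. Leave everything else on the table where it stands.

Things in the scene. Friction and masses are not known exactly. Their poses are not given: they have to be found in the camera images.
- tray_floor (a point): the shallow open steel feed tray, fixed to the table: 276 x 216 mm outside (long side along its x), 268 x 208 mm inside, walls 4 mm thick, rim 16 mm above the table; this point is the middle of its inner floor, 4 mm above the table; x and y run along its sides
- stopper0_center (a point): one of five alike cork stoppers, plain upright cylinders 44 mm in diameter and 30 mm high, about 30 g, in one heap in the tray (three stand on the floor side by side, two upright on top, bridging them); this point is its centre, 15 mm above what it stands on
- stopper1_center (a point): one of five alike cork stoppers, plain upright cylinders 44 mm in diameter and 30 mm high, about 30 g, in one heap in the tray (three stand on the floor side by side, two upright on top, bridging them); this point is its centre, 15 mm above what it stands on
- stopper2_center (a point): one of five alike cork stoppers, plain upright cylinders 44 mm in diameter and 30 mm high, about 30 g, in one heap in the tray (three stand on the floor side by side, two upright on top, bridging them); this point is its centre, 15 mm above what it stands on
- stopper3_center (a point): one of five alike cork stoppers, plain upright cylinders 44 mm in diameter and 30 mm high, about 30 g, in one heap in the tray (three stand on the floor side by side, two upright on top, bridging them); this point is its centre, 15 mm above what it stands on
- stopper4_center (a point): one of five alike cork stoppers, plain upright cylinders 44 mm in diameter and 30 mm high, about 30 g, in one heap in the tray (three stand on the floor side by side, two upright on top, bridging them); this point is its centre, 15 mm above what it stands on
- plunger (a joint): downward travel of the dead-man plunger (m): 0 = up, 0.014 = its top flush with the tops of the guard cheeks, 0.028 = bottomed; past 0.022 the emergency stop trips. Its spring resists with about 6 N at the start of the travel, 10 N at flush and 14 N at the bottom and pushes it up again when let go
- plunger_top (a point): centre of the top face of the plunger's black mushroom head, 56 mm in diameter and 16 mm thick, moving with it; unpressed it is 110 mm above the table and stands 14 mm proud of the guard cheeks. Its z points up and it is pushed straight down
- guard_top (a point): fixed point on the plunger's axis, level with the tops of the two steel guard cheeks (96 mm above the table). The cheeks are upright plates 80 mm long along this frame's x and 9 mm thick, to either side of the head along y, 87 mm apart inside; they stand on a grey control box 130 x 125 mm, 60 mm high, fixed to the table
- rum_bottle: bystander: amber bottle, 74 mm in diameter, 250 mm high; origin under its centre
- gift_tube: bystander: upright brown cardboard tube, 96 mm in diameter, 270 mm high; origin under its centre
- glue_jar: bystander: white jar with a steel cap, 48 mm in diameter, 55 mm high; origin under its centre
- tape_roll: bystander: flat paper tape roll, 56 mm in diameter, 24 mm high; origin under its centre
- label_stack: bystander: stack of paper labels 90 x 70 x 30 mm; origin under its centre
- brush: bystander: hand brush lying flat; origin under it, x along its length
- sample_cup: bystander: open steel cup, 64 mm across the rim, 70 mm high; origin under its centre
Things that resemble listed ones, but are neither listed nor needed, are in the scene too. Leave any red look-alike of the part that bears stopper4_center alone.

How it is judged:
On the way, in this order (a step that is already met when the one before it is completed fails the run):
1. the five stoppers lie in one layer in the tray, apart from one another (z of each of stopper0_center, stopper1_center, stopper2_center, stopper3_center, stopper4_center in the frame of tray_floor below 0.028 m and x of stopper0_center in the frame of tray_floor between -0.134 and 0.134 m and y of stopper0_center in the frame of tray_floor between -0.104 and 0.104 m and x of stopper1_center in the frame of tray_floor between -0.134 and 0.134 m and y of stopper1_center in the frame of tray_floor between -0.104 and 0.104 m and x of stopper2_center in the frame of tray_floor between -0.134 and 0.134 m and y of stopper2_center in the frame of tray_floor between -0.104 and 0.104 m and x of stopper3_center in the frame of tray_floor between -0.134 and 0.134 m and y of stopper3_center in the frame of tray_floor between -0.104 and 0.104 m and x of stopper4_center in the frame of tray_floor between -0.134 and 0.134 m and y of stopper4_center in the frame of tray_floor between -0.104 and 0.104 m and horizontal distance between stopper0_center and stopper1_center above 0.056 m and horizontal distance between each of stopper0_center, stopper1_center and stopper2_center above 0.056 m and horizontal distance between each of stopper0_center, stopper1_center, stopper2_center and stopper3_center above 0.056 m and horizontal distance between each of stopper0_center, stopper1_center, stopper2_center, stopper3_center and stopper4_center above 0.056 m), for 0.2 s.
2. the plunger is held flush with its guard cheeks by the fingers (value of joint plunger between 0.01 and 0.018 m and contact force between the fingers and plunger above 4 N), for 0.5 s.
At the end, for the whole second after the job is handed in: all five stoppers are on the tray's floor (centres less than 28 mm above it, inside its walls), every two with centres more than 56 mm apart (12 mm clear when upright), and the fingers hold the plunger pressed with more than 4 N at 10 to 18 mm of travel (flush with the cheeks within 4 mm) (all of step 1 and all of step 2); the arm keeps its last pose, push and grip.
It fails at once if the plunger is pushed so far that the emergency stop trips (past 22 mm) (value of joint plunger above 0.022 m).
It fails at once if the plunger is pressed (past 6 mm) while the stoppers are not spread (value of joint plunger above 0.006 m and not ((z of each of stopper0_center, stopper1_center, stopper2_center in the frame of tray_floor below 0.028 m and x of stopper0_center in the frame of tray_floor between -0.134 and 0.134 m and y of stopper0_center in the frame of tray_floor between -0.104 and 0.104 m and x of stopper1_center in the frame of tray_floor between -0.134 and 0.134 m and y of stopper1_center in the frame of tray_floor between -0.104 and 0.104 m and x of stopper2_center in the frame of tray_floor between -0.134 and 0.134 m and y of stopper2_center in the frame of tray_floor between -0.104 and 0.104 m) and (z of each of stopper3_center, stopper4_center in the frame of tray_floor below 0.028 m and x of stopper3_center in the frame of tray_floor between -0.134 and 0.134 m and y of stopper3_center in the frame of tray_floor between -0.104 and 0.104 m and x of stopper4_center in the frame of tray_floor between -0.134 and 0.134 m and y of stopper4_center in the frame of tray_floor between -0.104 and 0.104 m) and (horizontal distance between stopper0_center and stopper1_center above 0.056 m and horizontal distance between each of stopper0_center, stopper1_center and stopper2_center above 0.056 m and horizontal distance between each of stopper0_center, stopper1_center, stopper2_center and stopper3_center above 0.056 m and horizontal distance between each of stopper0_center, stopper1_center, stopper2_center, stopper3_center and stopper4_center above 0.056 m))).
It fails at once if a bystander is moved more than 25 mm (distance of any of rum_bottle, gift_tube, glue_jar, tape_roll, label_stack, brush, sample_cup from where it was at the start of the episode above 0.025 m).
It also fails if it takes over 64 s, if anything falls off the work surface, if the arm or the gripper's body presses on something with over 40 N, if the wrist force passes 120 N, or if a joint passes its speed limit or range.

## Working session

There is one attempt and no reset: what is moved stays moved. The work goes in short steps, Python scripts to look and compute and a shell command to move; the robot and the scene stay as the last step left them, time stands still between calls to the robot, and variables do not carry over. Pictures are saved under pics/ and viewed, at most 10 in all, crops included, and the job is handed in when it is done.

```bash
mkdir -p pics; cat > h.py <<'E'
import numpy as np, cv2
from workcell import telemetry, grab_frame, calibration, bot, outline_of, landmark_of
def ray(cam,xy):
    c=calibration(cam); f=200/np.tan(np.radians(c["fovy"])/2)
    K=np.array([[f,0,c["cx"]],[0,f,c["cy"]],[0,0,1]])
    u=cv2.undistortPoints(np.array([[xy]],float),K,np.array(c["dist"],float))[0,0]
    T=np.array(c["pose"]); return T[:3,3],T[:3,:3]@np.array([u[0],u[1],1])
def at(cam,xy,z):
    o,d=ray(cam,xy); return (o+d*(z-o[2])/d[2]).round(4)
def save(cam,name):
    im=grab_frame(cam); cv2.imwrite(f"pics/{name}.png",im[:,:,::-1]); return im
E
python3 - <<'E'
from h import *
Z=dict(tray_floor=.004,stopper0_center=.019,stopper1_center=.019,stopper2_center=.019,stopper3_center=.049,stopper4_center=.049,plunger_top=.11,guard_top=.096,rum_bottle=0,gift_tube=0,glue_jar=0,tape_roll=0,label_stack=0,brush=0,sample_cup=0)
print(telemetry.observe())
for cam in("top","scene"):
    save(cam,cam+"0"); print(cam,calibration(cam)["pose"])
    for n,z in Z.items():
        if cam=="scene" and z==0: continue
        print(n,[(round(d["score"],2),np.round(d["xy"]).tolist(),at(cam,d["xy"],z)[:2].tolist()) for d in landmark_of(n,cam)][:6])
E
```

```text
{'clock': 0.0, 'qpos': array([ 1.22781557,  0.52203002, -0.0363154 ,  1.60000512,  0.02120839,
        1.02113105, -0.11281626]), 'qd': array([-0.00031177, -0.00127714, -0.00216283,  0.00068635,  0.00042885,
        0.00165753,  0.00094896]), 'joint_efforts': array([-1.39003250e-04, -9.27114558e+01,  1.98005028e+00, -3.69941819e+01,
        1.77337392e-02,  8.00992217e-03,  3.54656856e-05]), 'position': array([ 0.1682411 , -0.60156651,  0.23071694]), 'tool_rot': array([-3.14040850e+00,  9.94234529e-05,  2.72748505e-01]), 'force': array([ 0.004373  ,  0.27698429, -1.51399359]), 'moment': array([ 0.01046328,  0.03415721, -0.03428391]), 'finger_force': 0.0, 'grip_width': 0.08538875546678364}
top [[-0.00704516 -0.9806051   0.19586731  0.26575526]
 [-0.99997139  0.00636894 -0.00408206 -0.03502608]
 [ 0.00275542 -0.19589046 -0.98062191  1.59330618]
 [ 0.          0.          0.          1.        ]]
tray_floor [(0.74, [370.0, 208.0], [0.5458, -0.2087]), (0.56, [312.0, 180.0], [0.6555, 0.0])]
stopper0_center [(0.5, [378.0, 206.0], [0.554, -0.2392]), (0.36, [374.0, 213.0], [0.5251, -0.2206])
[... 1369 characters left out ...]
0.7, [262.0, 215.0], [0.5478, -0.2066]), (0.35, [254.0, 203.0], [0.4914, -0.236]), (0.34, [263.0, 196.0], [0.457, -0.2087])]
stopper0_center [(0.41, [328.0, 241.0], [0.6824, -0.0005]), (0.37, [256.0, 208.0], [0.5311, -0.2248])]
stopper1_center [(0.56, [251.0, 214.0], [0.5596, -0.238])]
stopper2_center [(0.66, [272.0, 201.0], [0.4972, -0.1746])]
stopper3_center [(0.68, [249.0, 201.0], [0.5288, -0.2459]), (0.63, [261.0, 197.0], [0.5104, -0.2081])]
stopper4_center [(0.72, [271.0, 166.0], [0.344, -0.182]), (0.7, [202.0, 233.0], [0.6629, -0.3711]), (0.67, [263.0, 196.0], [0.5067, -0.2025])]
plunger_top [(0.76, [381.0, 186.0], [0.5426, 0.1729])]
guard_top [(0.86, [385.0, 186.0], [0.5263, 0.1919])]
```

View pics/top0.png

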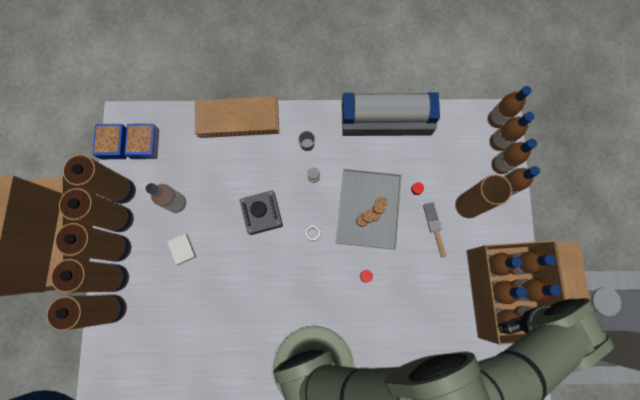

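View pics/scene0.png

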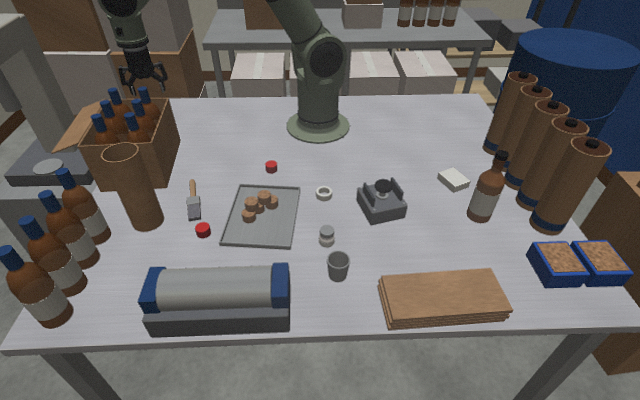

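```bash
python3 - <<'E'
from h import *
a=cv2.imread("pics/top0.png");b=cv2.imread("pics/scene0.png")
A=cv2.resize(a[165:253,333:408],None,fx=5.2,fy=5.2,interpolation=cv2.INTER_CUBIC)
B=cv2.resize(b[180:252,218:306],None,fx=4.5,fy=4.5,interpolation=cv2.INTER_CUBIC)
o=np.zeros((460,800,3),np.uint8);o[:A.shape[0],:A.shape[1]]=A;o[:B.shape[0],400:400+B.shape[1]]=B[:,:400];cv2.imwrite("pics/crop0.png",o)
m=outline_of("tray_floor","top")[0]["region"].astype(np.uint8)
c=max(cv2.findContours(m,0,2)[0],key=cv2.contourArea);q=cv2.boxPoints(cv2.minAreaRect(c))
P=np.array([at("top",p,.016) for p in q]);print(q.round(),P,P.mean(0))
E
python3 - <<'E'
E
```

```text
[[334. 245.]
 [341. 168.]
 [402. 173.]
 [395. 250.]] [[ 0.4141 -0.078   0.016 ]
 [ 0.6961 -0.1065  0.016 ]
 [ 0.6739 -0.3306  0.016 ]
 [ 0.3933 -0.2946  0.016 ]] [ 0.54435  -0.202425  0.016   ]
```

View pics/crop0.png

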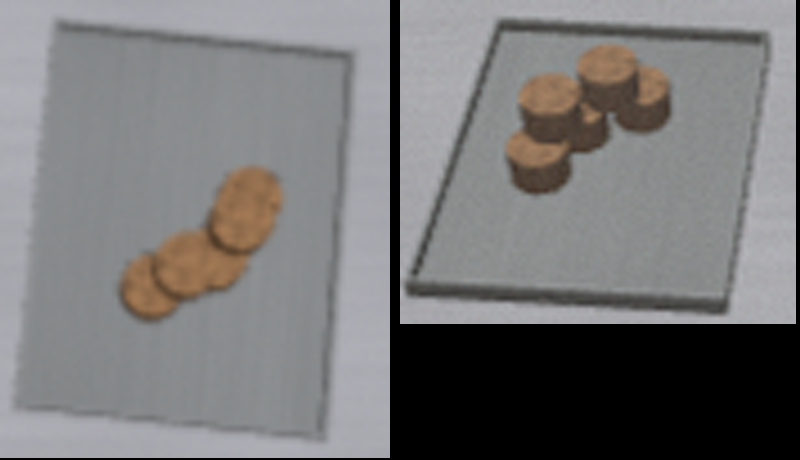

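Crop: bottom row A (crop 253,195), B (225,262), C (150,288) in the top view; T1 sits over A–B (241,218) and T2 over B–C (186,265). The red pucks outside the tray are decoys.

```bash
cat >> h.py <<'E'
def go(x,y,yawdeg=None):
    s=telemetry.observe();p=s["position"];r,pi,w=s["tool_rot"]
    from scipy.spatial.transform import Rotation as R
    M=R.from_euler("xyz",s["tool_rot"]).as_matrix()
    print("t",round(s["clock"],2),"pos",p.round(4),"rpy",np.round(s["tool_rot"],3),"toolshift",(M.T@np.array([x-p[0],y-p[1],0])).round(4))
E
python3 - <<'E'
from h import *
def tc(x,y):return (333+x/5.2-.4,165+y/5.2-.4)
def sc(x,y):return (218+(x-400)/4.5-.4,180+y/4.5-.4)
for n,t,s,z in[("A",(253,193),(538,145),.034),("C",(150,286),(642,85),.034),("T1",(241,220),(551,93),.064),("T2",(186,264),(607,62),.064),("B",(225,262),None,.034)]:
    print(n,at("top",tc(*t),z)[:2],s and at("scene",sc(*s),z)[:2])
for n,cam in[("plunger_top","scene")]:
  pass
E
python3 -m inch '[[0,0,-0.01,0,0,-0.149,0.2],[0,0,-0.02,0,0,-0.149,0.2],[0,0,-0.02,0,0,-0.149,0.2],[0,0,-0.02,0,0,-0.149,0.2],[0,0,-0.02,0,0,-0.149,0.2]]' 40
python3 -m inch '[[0,0,-0.01,0,0,-0.149,0.2],[0,0,0,0,0,-0.149,0.2],[0,0,0,0,0,-0.149,0.2],[0,0,0,0,0,-0.149,0.2],[0,0,0,0,0,-0.149,0.2]]'
python3 -m inch '[[0,0,0,0,0,-0.149,0.2],[0,0,0,0,0,-0.149,0.2],[0,0,0,0,0,-0.149,0.2],[0,0,0,0,0,-0.149,0.2],[0,0,0,0,0,0,0.2]]'
python3 -c "from h import *;go(.50,-.19)"
```

```text
A [ 0.565  -0.2479] [ 0.5629 -0.2457]
C [ 0.5006 -0.1753] [ 0.5023 -0.1753]
T1 [ 0.5407 -0.2351] [ 0.5417 -0.235 ]
T2 [ 0.5109 -0.1972] [ 0.51   -0.1977]
B [ 0.5169 -0.2272] None
clock: 1.8
position: [0.1683, -0.6019, 0.3222]
tool_rot: [-3.142, 0.0, 1.024]
force: [-0.0, -0.3, -0.6]
grip_width: 0.0682
finger_force: 0.0
clock: 2.3
position: [0.1683, -0.6019, 0.3313]
tool_rot: [-3.141, 0.0, 1.769]
force: [0.5, 0.3, 0.6]
grip_width: 0.068
finger_force: 0.0
clock: 2.8
position: [0.1682, -0.6019, 0.3312]
tool_rot: [3.141, -0.0, 2.361]
force: [-0.4, 0.9, -0.5]
grip_width: 0.0683
finger_force: 0.0
t 2.8 pos [ 0.1682 -0.6019  0.3312] rpy [ 3.141 -0.     2.361] toolshift [5.390e-02 5.262e-01 2.000e-04]
```

```bash

python3 -m inch '[[0,0.02,0,0,0,0,0.2],[0.005,0.04,0,0,0,0,0.2],[0.005,0.04,0,0,0,0,0.2],[0.005,0.04,0,0,0,0,0.2],[0.005,0.04,0,0,0,0,0.2]]' >/dev/null
python3 -m inch '[[0.005,0.04,0,0,0,0,0.2],[0.005,0.04,0,0,0,0,0.2],[0.005,0.04,0.02,0,0,0,0.2],[0.005,0.04,0.03,0,0,0,0.2],[0.005,0.04,0.03,0,0,0,0.2]]' >/dev/null
python3 -m inch '[[0.005,0.04,0.03,0,0,0,0.2],[0,0.04,0.03,0,0,0,0.2],[0,0.03,0.03,0,0,0,0.2],[0,0.02,0,0,0,0,0.2],[0,0,0,0,0,0,0.2]]'
python3 -c "from h import *;go(.5105,-.1975)"
```

```text
clock: 4.3
position: [0.4938, -0.2021, 0.1612]
tool_rot: [3.14, -0.001, 2.359]
force: [-0.4, -0.4, 0.3]
grip_width: 0.0684
finger_force: 0.0
t 4.3 pos [ 0.4938 -0.2021  0.1612] rpy [ 3.140e+00 -1.000e-03  2.359e+00] toolshift [-0.0086  0.0151  0.    ]
```

```bash

python3 -m inch '[[-0.009,0.015,0.02,0,0,0,0.2],[0,0,0.03,0,0,0,0.2],[0,0,0.02,0,0,0,0.2],[0,0,0,0,0,0,0.2],[0,0,0,0,0,0,0.2]]'
python3 -c "
from h import *;go(.5105,-.1975);im=save('scene','s1');im2=save('top','t1')
A=cv2.resize(im[130:260,200:330],None,fx=3.5,fy=3.5,interpolation=cv2.INTER_CUBIC)[:,:400]
B=cv2.resize(im2[150:260,320:420],None,fx=4,fy=4,interpolation=cv2.INTER_CUBIC)
o=np.zeros((460,800,3),np.uint8);o[:A.shape[0],:400]=A[:460];o[:440,400:]=B;cv2.imwrite('pics/c1.png',o[:,:,::-1])"
```

```text
clock: 4.8
position: [0.5092, -0.2014, 0.0925]
tool_rot: [-3.142, 0.0, 2.357]
force: [0.7, 0.3, -0.5]
grip_width: 0.0683
finger_force: 0.0
t 4.8 pos [ 0.5092 -0.2014  0.0925] rpy [-3.142  0.     2.357] toolshift [ 0.0019  0.0037 -0.    ]
```

View pics/c1.png

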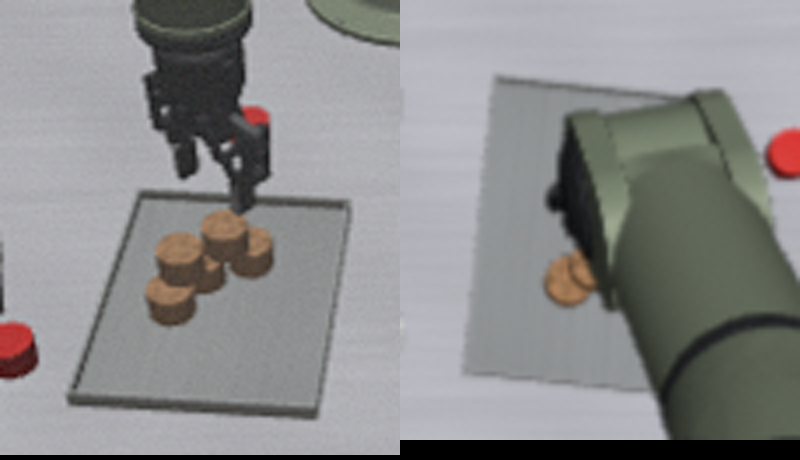

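The close view shows the open fingers straddling T2 (crop ≈225,230), with the heap undisturbed. Next I descend and grip.

```bash

python3 -m inch '[[0.002,0.004,0.02,0,0,0,0.2],[0,0,0.02,0,0,0,0.2],[0,0,0.018,0,0,0,0.2],[0,0,0,0,0,0,0.2],[0,0,0,0,0,0,0.4]]' 30
python3 -m inch '[[0,0,0,0,0,0,0.8],[0,0,0,0,0,0,0.8],[0,0,0,0,0,0,0.8],[0,0,0,0,0,0,0.8]]'
python3 -m inch '[[0,0,-0.01,0,0,0,0.8],[0,0,-0.02,0,0,0,0.8],[0,0,-0.02,0,0,0,0.8],[0,0,0,0,0,0,0.8],[0,0,0,0,0,0,0.8]]'
python3 -c "from h import *;go(.635,-.165)"
```

```text
clock: 5.4
position: [0.5111, -0.1972, 0.0349]
tool_rot: [3.141, 0.001, 2.358]
force: [0.3, 0.3, 0.3]
grip_width: 0.0556
finger_force: 0.0
clock: 5.8
position: [0.5113, -0.1974, 0.0353]
tool_rot: [3.141, 0.002, 2.358]
force: [-1.8, 1.6, 6.8]
grip_width: 0.0431
finger_force: 29.7
clock: 6.3
position: [0.511, -0.1974, 0.0849]
tool_rot: [3.141, 0.002, 2.358]
force: [0.3, 1.1, -0.2]
grip_width: 0.0432
finger_force: 30.6
t 6.3 pos [ 0.511  -0.1974  0.0849] rpy [3.141e+00 2.000e-03 2.358e+00] toolshift [-0.065   0.1105  0.0002]
```

```bash

python3 -m inch '[[-0.015,0.025,0,0,0,0,0.8],[-0.02,0.035,0,0,0,0,0.8],[-0.02,0.035,0,0,0,0,0.8],[-0.01,0.015,0.02,0,0,0,0.8],[0,0,0.03,0,0,0,0.8]]' 
python3 -m inch '[[0,0,0.015,0,0,0,0.8],[0,0,0.009,0,0,0,0.8],[0,0,0.003,0,0,0,0.8],[0,0,0,0,0,0,0.8],[0,0,0,0,0,0,0.8]]'
python3 -c "from h import *;go(.635,-.165)"
```

```text
clock: 6.8
position: [0.6373, -0.1634, 0.0339]
tool_rot: [3.139, 0.002, 2.36]
force: [-0.9, 0.1, -1.1]
grip_width: 0.043
finger_force: 30.7
clock: 7.3
position: [0.6347, -0.1652, 0.0078]
tool_rot: [3.141, 0.001, 2.358]
force: [-0.5, -0.5, -0.3]
grip_width: 0.0432
finger_force: 30.7
t 7.3 pos [ 0.6347 -0.1652  0.0078] rpy [3.141e+00 1.000e-03 2.358e+00] toolshift [-0.0001  0.0003  0.    ]
```

```bash

python3 -m inch '[[0,0,0.001,0,0,0,0.8],[0,0,0,0,0,0,0.2],[0,0,0,0,0,0,0.2],[0,0,0,0,0,0,0.2],[0,0,-0.01,0,0,0,0.2]]' 
python3 -m inch '[[0,0,-0.03,0,0,0,0.2],[0,0,-0.045,0,0,0,0.2],[0.005,-0.03,0,0,0,0,0.2],[0.005,-0.04,0,0,0,0,0.2],[0.005,-0.03,0,0,0,0,0.2]]'
python3 -m inch '[[0.002,-0.016,0,0,0,0,0.2],[0,0,0,0,0,0,0.2],[0,0,0,0,0,0,0.2]]'
python3 -c "
from h import *;go(.541,-.235);im=save('scene','s2')
A=cv2.resize(im[130:260,200:330],None,fx=4,fy=4,interpolation=cv2.INTER_CUBIC)
cv2.imwrite('pics/c2.png',A[:,:,::-1])"
```

```text
clock: 7.8
position: [0.6335, -0.1647, 0.0151]
tool_rot: [-3.141, -0.002, 2.359]
force: [-0.2, 0.3, -0.5]
grip_width: 0.0682
finger_force: 0.0
clock: 8.3
position: [0.5516, -0.2267, 0.0917]
tool_rot: [-3.141, 0.001, 2.358]
force: [1.3, -0.6, 0.1]
grip_width: 0.0684
finger_force: 0.0
clock: 8.6
position: [0.5412, -0.2347, 0.0913]
tool_rot: [3.141, 0.001, 2.359]
force: [-0.7, 0.2, -0.5]
grip_width: 0.0684
finger_force: 0.0
t 8.6 pos [ 0.5412 -0.2347  0.0913] rpy [3.141e+00 1.000e-03 2.359e+00] toolshift [-0.     -0.0004 -0.    ]
```

View pics/c2.png

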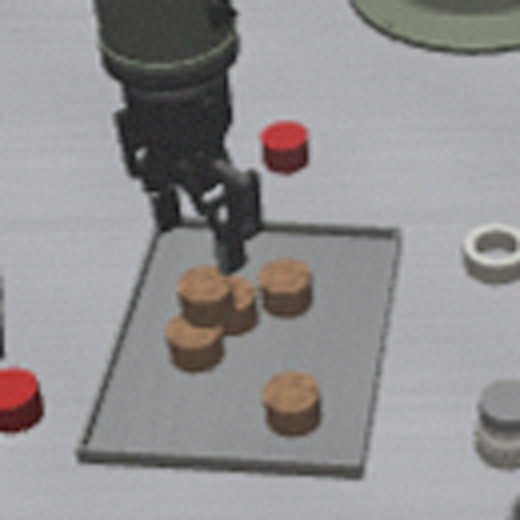

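T2 now stands alone at crop (292,400), upright. T1 is still on A and B under the gripper (205,295), and C (285,287) is free.

```bash

python3 -m inch '[[0,0,0.02,0,0,0,0.2],[0,0,0.02,0,0,0,0.2],[0,0,0.014,0,0,0,0.2],[0,0,0,0,0,0,0.2],[0,0,0,0,0,0,0.4]]' 30
python3 -m inch '[[0,0,0,0,0,0,0.8],[0,0,0,0,0,0,0.8],[0,0,0,0,0,0,0.8],[0,0,0,0,0,0,0.8]]'
python3 -m inch '[[0,0,-0.01,0,0,0,0.8],[0,0,-0.02,0,0,0,0.8],[0,0,-0.02,0,0,0,0.8],[0.01,-0.017,0,0,0,0,0.8],[0.02,-0.03,0,0,0,0,0.8]]'
python3 -m inch '[[0.019,-0.03,0,0,0,0,0.8],[0,0,0.02,0,0,0,0.8],[0,0,0.03,0,0,0,0.8],[0,0,0,0,0,0,0.8],[0,0,0,0,0,0,0.8]]'
python3 -c "from h import *;go(.452,-.255)"
```

```text
clock: 9.15
position: [0.541, -0.2346, 0.037]
tool_rot: [3.141, -0.0, 2.36]
force: [0.3, 0.2, -0.3]
grip_width: 0.0553
finger_force: 0.0
clock: 9.55
position: [0.541, -0.2352, 0.0377]
tool_rot: [3.141, 0.001, 2.359]
force: [0.4, 1.8, 8.2]
grip_width: 0.043
finger_force: 30.8
clock: 10.05
position: [0.4873, -0.2469, 0.0881]
tool_rot: [3.14, 0.002, 2.36]
force: [0.8, -1.7, 0.4]
grip_width: 0.0429
finger_force: 30.6
clock: 10.55
position: [0.4515, -0.2549, 0.0375]
tool_rot: [-3.141, -0.0, 2.359]
force: [0.4, 0.1, 0.7]
grip_width: 0.043
finger_force: 30.8
t 10.55 pos [ 0.4515 -0.2549  0.0375] rpy [-3.141 -0.     2.359] toolshift [-0.0004  0.0003 -0.    ]
```

```bash

python3 -m inch '[[0,0,0.02,0,0,0,0.8],[0,0,0.0085,0,0,0,0.8],[0,0,0,0,0,0,0.8],[0,0,0.001,0,0,0,0.8],[0,0,0,0,0,0,0.2]]'
python3 -m inch '[[0,0,0,0,0,0,0.2],[0,0,0,0,0,0,0.2],[0,0,-0.02,0,0,0,0.2],[0,0,-0.04,0,0,0,0.2],[0,0,-0.04,0,0,0,0.2]]'
python3 -m inch '[[0,0,0,0,0,0,0.2]]'
python3 - <<'E'
from h import *;go(.5015,-.175);im=save('scene','s3')
A=cv2.resize(im[165:260,210:310],None,fx=6,fy=6,interpolation=cv2.INTER_CUBIC)
cv2.imwrite('pics/c3.png',A[:,:,::-1])
for n in range(5):
    for d in landmark_of(f"stopper{n}_center","scene"): print(n,round(d["score"],2),np.round(d["xy"],1),((np.array(d["xy"])-[210,165])*6).round(),at("scene",d["xy"],.019)[:2])
E
```

```text
clock: 11.05
position: [0.4517, -0.2553, 0.008]
tool_rot: [3.141, 0.001, 2.359]
force: [0.2, 0.8, 0.1]
grip_width: 0.0566
finger_force: 0.0
clock: 11.55
position: [0.451, -0.2547, 0.1083]
tool_rot: [-3.141, -0.001, 2.359]
force: [1.5, -0.3, 0.2]
grip_width: 0.0683
finger_force: 0.0
clock: 11.65
position: [0.4533, -0.2561, 0.1117]
tool_rot: [3.14, 0.006, 2.358]
force: [0.3, -0.2, -0.1]
grip_width: 0.0683
finger_force: 0.0
t 11.65 pos [ 0.4533 -0.2561  0.1117] rpy [3.14  0.006 2.358] toolshift [0.0231 0.0914 0.    ]
1 0.7 [249.1 216.3] [235. 308.] [ 0.568  -0.2443]
1 0.17 [254.3 203.4] [266. 230.] [ 0.5077 -0.2325]
1 0.17 [476.  216.6] [1596.  310.] [0.5971 0.4797]
2 0.73 [326.3 241.3] [698. 458.] [ 0.6838 -0.0042]
2 0.55 [270.6 201.1] [364. 217.] [ 0.4985 -0.1792]
2 0.48 [194.1 201.4] [-95. 218.] [ 0.4902 -0.4324]
3 0.68 [245.4 191.3] [212. 158.] [ 0.4453 -0.2677]
4 0.72 [203. 229.] [-42. 384.] [ 0.6182 -0.3809]
4 0.58 [273.7 229. ] [382. 384.] [ 0.6269 -0.1636]
4 0.49 [268.4 167.3] [350.  14.] [ 0.313 -0.196]
```

View pics/c3.png

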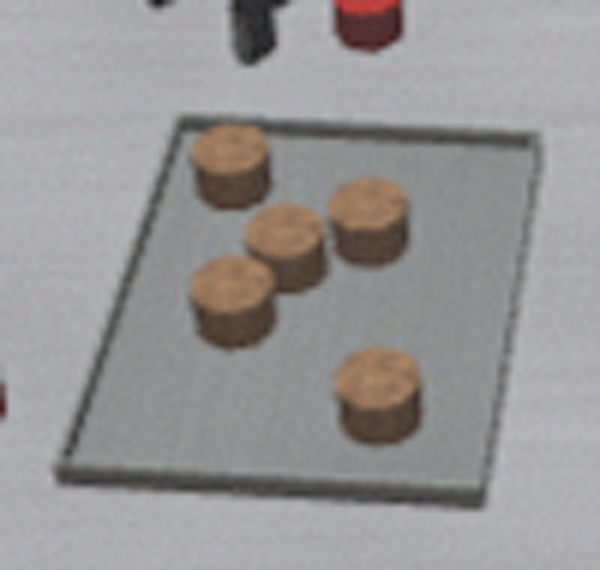

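Five in a single layer: T1 (crop 231,150), C (368,203), B (285,230), A (233,285), T2 (378,375) top faces. A and C still need moving away from B.

```bash
python3 - <<'E'
from h import *
for n,x,y in[("T1",231,150),("C",368,203),("B",285,230),("A",233,285),("T2",378,375)]: print(n,at("scene",(209.6+x/6,164.6+y/6),.034)[:2])
E
python3 -m inch '[[0.005,0.02,0,0,0,0,0.2],[0.01,0.04,0,0,0,0,0.2],[0.007,0.03,0,0,0,0,0.2],[0,0,0,0,0,0,0.2],[0,0,0,0,0,0,0.2]]' 30
python3 -c "from h import *;go(.5015,-.176)"
```

```text
T1 [ 0.4542 -0.256 ]
C [ 0.5019 -0.1768]
B [ 0.5222 -0.2207]
A [ 0.5642 -0.245 ]
T2 [ 0.6331 -0.1656]
clock: 12.45
position: [0.499, -0.1752, 0.1065]
tool_rot: [-3.141, -0.001, 2.36]
force: [0.0, -1.1, 0.8]
grip_width: 0.0684
finger_force: 0.0
t 12.45 pos [ 0.499  -0.1752  0.1065] rpy [-3.141e+00 -1.000e-03  2.360e+00] toolshift [-0.0023  0.0012 -0.    ]
```

```bash

python3 -m inch '[[-0.002,0.001,0.03,0,0,0,0.2],[0,0,0.04,0,0,0,0.2],[0,0,0.0285,0,0,0,0.2],[0,0,0,0,0,0,0.2],[0,0,0,0,0,0,0.5]]' 30
python3 -m inch '[[0,0,0,0,0,0,0.8],[0,0,0,0,0,0,0.8],[0,0,0,0,0,0,0.8],[0,0,0,0,0,0,0.8]]'
python3 -m inch '[[0,0,-0.01,0,0,0,0.8],[0.02,0.005,0,0,0,0,0.8],[0.02,0.005,0,0,0,0,0.8],[0,0,0,0,0,0,0.8],[0,0,0.008,0,0,0,0.8]]'
python3 -m inch '[[0,0,0.002,0,0,0,0.8],[0,0,0,0,0,0,0.8],[0,0,0,0,0,0,0.2],[0,0,0,0,0,0,0.2],[0,0,0,0,0,0,0.2]]'
python3 -m inch '[[0,0,-0.02,0,0,0,0.2],[0,0,-0.04,0,0,0,0.2],[0,0,-0.02,0,0,0,0.2],[0,0,0,0,0,0,0.2]]'
python3 -c "from h import *;go(.5645,-.246)"
```

```text
clock: 12.95
position: [0.5009, -0.177, 0.009]
tool_rot: [-3.141, -0.001, 2.358]
force: [-0.2, -0.1, 1.1]
grip_width: 0.0555
finger_force: 0.0
clock: 13.35
position: [0.502, -0.1772, 0.0101]
tool_rot: [3.141, 0.002, 2.358]
force: [-1.4, -1.5, 11.7]
grip_width: 0.0434
finger_force: 31.3
clock: 13.85
position: [0.481, -0.1416, 0.012]
tool_rot: [3.141, 0.002, 2.359]
force: [1.1, 0.5, 0.1]
grip_width: 0.0432
finger_force: 30.7
clock: 14.35
position: [0.48, -0.1416, 0.0086]
tool_rot: [-3.141, -0.0, 2.358]
force: [-0.7, 0.4, 0.2]
grip_width: 0.0681
finger_force: 0.0
clock: 14.75
position: [0.4813, -0.1419, 0.091]
tool_rot: [3.14, 0.003, 2.358]
force: [-0.5, -0.5, -1.0]
grip_width: 0.0682
finger_force: 0.0
t 14.75 pos [ 0.4813 -0.1419  0.091 ] rpy [3.140e+00 3.000e-03 2.358e+00] toolshift [-0.1325 -0.015   0.0004]
```

```bash

python3 -m inch '[[-0.025,-0.003,0,0,0,0,0.2],[-0.04,-0.004,0,0,0,0,0.2],[-0.04,-0.004,0,0,0,0,0.2],[-0.027,-0.004,0,0,0,0,0.2],[0,0,0.01,0,0,0,0.2]]' 30
python3 -m inch '[[0,0,0.02,0,0,0,0.2],[0,0,0.03,0,0,0,0.2],[0,0,0.02,0,0,0,0.2],[0,0,0.002,0,0,0,0.2],[0,0,0,0,0,0,0.5]]'
python3 -c "from h import *;go(.5645,-.246)"
python3 -m inch '[[0,0,0,0,0,0,0.8],[0,0,0,0,0,0,0.8],[0,0,0,0,0,0,0.8],[0,0,0,0,0,0,0.8]]'
python3 -m inch '[[0,0,-0.01,0,0,0,0.8],[-0.02,0.005,0,0,0,0,0.8],[-0.02,0.005,0,0,0,0,0.8],[0,0,0,0,0,0,0.8],[0,0,0.008,0,0,0,0.8]]'
python3 -m inch '[[0,0,0.002,0,0,0,0.8],[0,0,0,0,0,0,0.8],[0,0,0,0,0,0,0.2],[0,0,0,0,0,0,0.2],[0,0,0,0,0,0,0.2]]'
python3 -m inch '[[0,0,-0.03,0,0,0,0.2],[0,0,-0.05,0,0,0,0.2],[0,0,-0.05,0,0,0,0.2],[0,0,-0.03,0,0,0,0.2],[0,0,0,0,0,0,0.2]]'
python3 -c "from h import *;go(.54,.19)"
```

```text
clock: 15.25
position: [0.5645, -0.2485, 0.0781]
tool_rot: [3.141, 0.002, 2.355]
force: [0.5, 0.7, -1.0]
grip_width: 0.0684
finger_force: 0.0
clock: 15.75
position: [0.5627, -0.2444, 0.0063]
tool_rot: [-3.141, -0.001, 2.359]
force: [-0.1, 0.9, 0.1]
grip_width: 0.0552
finger_force: 0.0
t 15.75 pos [ 0.5627 -0.2444  0.0063] rpy [-3.141e+00 -1.000e-03  2.359e+00] toolshift [-0.0024  0.0002 -0.    ]
clock: 16.15
position: [0.5635, -0.2452, 0.0076]
tool_rot: [3.141, 0.001, 2.359]
force: [-1.3, -0.7, 8.6]
grip_width: 0.0433
finger_force: 31.0
clock: 16.65
position: [0.5989, -0.2662, 0.0097]
tool_rot: [3.141, 0.001, 2.358]
force: [0.4, -0.0, -1.2]
grip_width: 0.043
finger_force: 30.6
clock: 17.15
position: [0.5981, -0.2659, 0.0065]
tool_rot: [-3.141, -0.001, 2.359]
force: [-0.2, -0.7, -0.6]
grip_width: 0.0683
finger_force: 0.0
clock: 17.65
position: [0.6002, -0.2665, 0.1712]
tool_rot: [3.139, 0.006, 2.358]
force: [0.3, -0.2, -0.1]
grip_width: 0.0682
finger_force: 0.0
t 17.65 pos [ 0.6002 -0.2665  0.1712] rpy [3.139 0.006 2.358] toolshift [ 0.3647  0.2811 -0.0015]
```

```bash

python3 - <<'E'
from h import *
s=save('scene','s4');t=save('top','t4')
def z(im,x,y,w,h,f):return cv2.resize(im[y:y+h,x:x+w],None,fx=f,fy=f,interpolation=cv2.INTER_CUBIC)
o=np.zeros((560,800,3),np.uint8)
o[:300,:320]=z(s,220,178,80,75,4); o[:300,400:700]=z(s,355,170,50,50,6); o[300:560,400:660]=z(t,233,183,52,52,5)
cv2.imwrite('pics/c4.png',o[:,:,::-1])
for cam in("scene","top"):
    for l,zz in(("plunger_top",.11),("guard_top",.096)):
        for d in landmark_of(l,cam)[:2]: print(cam,l,round(d["score"],2),np.round(d["xy"],1),at(cam,d["xy"],zz)[:2])
    im=s if cam=="scene" else t
E
```

```text
scene plunger_top 0.66 [381.2 184.3] [0.5335 0.1757]
scene guard_top 0.88 [385.7 184.2] [0.517  0.1945]
top plunger_top 0.77 [255.7 209.7] [0.5255 0.1903]
top plunger_top 0.17 [367.5 208.6] [ 0.5268 -0.19  ]
top guard_top 0.68 [258.8 207.6] [0.5352 0.1819]
top guard_top 0.47 [385.5 190.2] [ 0.5936 -0.2555]
```

View pics/c4.png

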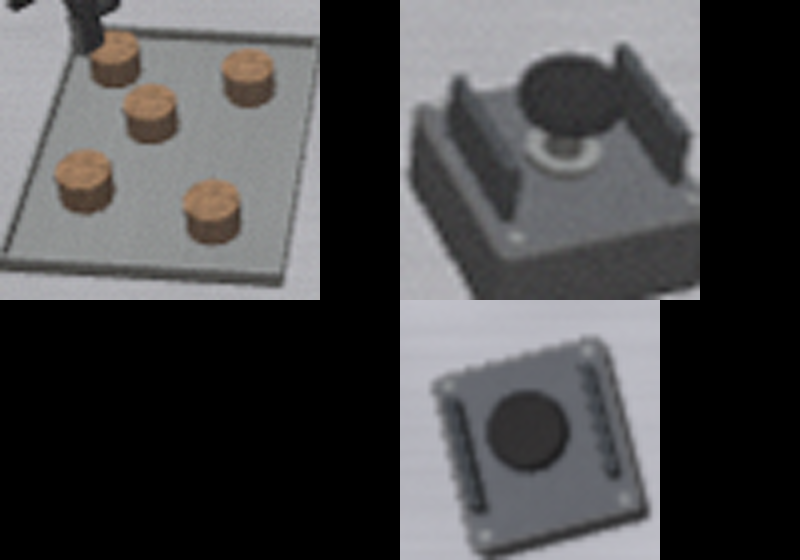

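Stoppers are well spread and upright (crop 115,58; 150,112; 247,78; 85,180; 212,210). The plunger head centre is at about crop (573,91) in the scene view and (528,428) in the top view.

```bash

python3 - <<'E'
from h import *
print(at("top",(258.2,208.2),.11),at("scene",(383.4,184.8),.11))
E
python3 -m inch '[[0.02,0.015,0,0,0,0,0.5],[0.03,0.023,0,0,0,0,1],[0.03,0.023,0,0,0,0,1],[0.03,0.023,0,0,0,0,1],[0.03,0.023,0,0,0,0,1]]' 60 >/dev/null
python3 -m inch '[[0.03,0.023,0,0,0,0,1],[0.03,0.023,0,0,0,0,1],[0.03,0.023,0,0,0,0,1],[0.03,0.023,0,0,0,0,1],[0.03,0.023,0,0,0,0,1]]' >/dev/null
python3 -m inch '[[0.03,0.023,0,0,0,0,1],[0.025,0.02,0,0,0,0,1],[0.015,0.01,0,0,0,0,1],[0,0,0,0,0,0,1],[0,0,0,0,0,0,1]]'
python3 -c "from h import *;go(.534,.183)"
```

```text
[0.5307 0.1819 0.11  ] [0.5362 0.1822 0.11  ]
clock: 19.45
position: [0.5369, 0.1826, 0.1661]
tool_rot: [-3.14, -0.0, 2.359]
force: [-0.5, -0.4, 0.3]
grip_width: 0.0
finger_force: 0.0
t 19.45 pos [0.5369 0.1826 0.1661] rpy [-3.14  -0.     2.359] toolshift [ 0.0024 -0.0018  0.    ]
```

```bash

python3 -m inch '[[0.002,-0.002,0.02,0,0,0,1],[0,0,0.02,0,0,0,1],[0,0,0.009,0,0,0,1],[0,0,0,0,0,0,1],[0,0,0,0,0,0,1]]'
python3 -m inch '[[0,0,0.003,0,0,0,1],[0,0,0,0,0,0,1],[0,0,0.003,0,0,0,1],[0,0,0,0,0,0,1]]'
python3 -m inch '[[0,0,0.002,0,0,0,1],[0,0,0,0,0,0,1],[0,0,0,0,0,0,1]]'
```

```text
clock: 19.95
position: [0.5347, 0.1825, 0.1182]
tool_rot: [3.141, 0.0, 2.358]
force: [-1.2, -0.2, 0.5]
grip_width: 0.0001
finger_force: 0.0
clock: 20.35
position: [0.5343, 0.1827, 0.1116]
tool_rot: [-3.141, 0.0, 2.359]
force: [-0.2, 0.7, 0.4]
grip_width: -0.0004
finger_force: 0.0
clock: 20.65
position: [0.5345, 0.1828, 0.11]
tool_rot: [3.141, 0.0, 2.359]
force: [-0.9, -1.5, 6.2]
grip_width: -0.0001
finger_force: 2.9
```

Contact is at z ≈ 0.110 with 6 N, so I press on to z ≈ 0.096.

```bash

python3 -m inch '[[0,0,0.003,0,0,0,1],[0,0,0.003,0,0,0,1],[0,0,0.003,0,0,0,1],[0,0,0,0,0,0,1],[0,0,0,0,0,0,1]]'
python3 -m inch '[[0,0,0.003,0,0,0,1],[0,0,0.001,0,0,0,1],[0,0,0,0,0,0,1],[0,0,0,0,0,0,1],[0,0,0,0,0,0,1]]'
```

```text
clock: 21.15
position: [0.5345, 0.1829, 0.1011]
tool_rot: [3.141, 0.0, 2.359]
force: [-2.3, -2.3, 7.9]
grip_width: -0.0
finger_force: 4.2
clock: 21.65
position: [0.5345, 0.1829, 0.0972]
tool_rot: [3.141, 0.0, 2.359]
force: [-1.7, -1.4, 9.2]
grip_width: 0.0002
finger_force: 4.8
```

```bash

python3 -m inch '[[0,0,0.001,0,0,0,1],[0,0,0,0,0,0,1],[0,0,0,0,0,0,1],[0,0,0,0,0,0,1],[0,0,0,0,0,0,1]]'
python3 -m inch '[[0,0,0,0,0,0,1],[0,0,0,0,0,0,1],[0,0,0,0,0,0,1]]'
python3 - <<'E'
from h import *
s=save('scene','s5')
cv2.imwrite('pics/c5.png',cv2.resize(s[150:260,210:420],None,fx=3.8,fy=3.8,interpolation=cv2.INTER_CUBIC)[:,:,::-1])
E
```

```text
clock: 22.15
position: [0.5346, 0.1828, 0.0962]
tool_rot: [3.141, 0.0, 2.359]
force: [-2.4, -1.2, 10.6]
grip_width: -0.0003
finger_force: 4.9
clock: 22.45
position: [0.5346, 0.1828, 0.0962]
tool_rot: [3.141, 0.0, 2.359]
force: [-2.2, -1.7, 10.6]
grip_width: 0.0001
finger_force: 4.9
```

View pics/c5.png

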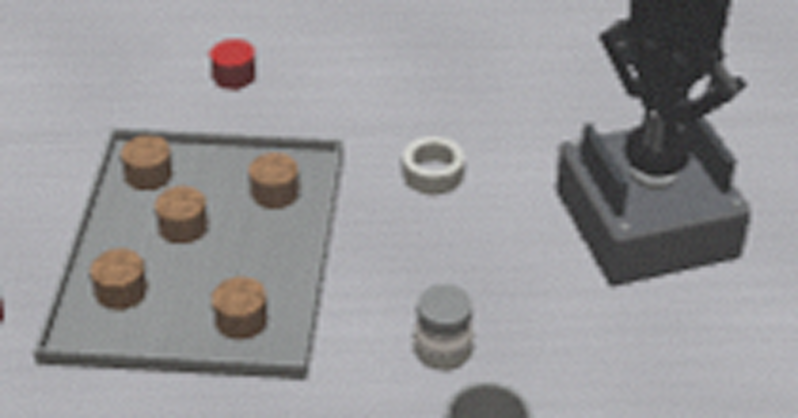

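All five stoppers are spread in the tray (crop 147–275, 160–310). The shut fingers hold the plunger head flush (658,145) at 10.6 N, about 14 mm of travel.

```bash
python3 -c "from workcell import bot;print(bot.job_done())"
```

```text
the job is handed in; nothing more can be done
None
```

I handed the job in with the five stoppers spread in one layer in the tray and the plunger held flush by the shut fingers (about 14 mm of travel, 10.6 N); the hand-in returned no verdict.

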